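# Crispbread sample onto the lab balance with a spatula

### The job

Pick up the spatula by its handle, slide its blade between the rails under the round crispbread, and lift the crispbread clear of its stand. Carry it on the blade to the balance, lower it centred onto the two rails of the balance so that it rests on them while the blade is still underneath, then draw the spatula out and lay it flat on the bench. Do not touch the round crispbread with the gripper, and leave the square crispbread where it is.

Things in the scene. Friction and masses are not known exactly. Their poses are not given: they have to be found in the camera images.
- spatula: 180 g, flat on the bench. Steel blade 130 (x) x 54 (y) x 2.5 mm; origin: centre of its underside; x to its free front edge, z up. A post 18 mm wide at x -64 to -58 carries a black handle bar over the blade's rear: x -105 to -35, 20 wide, 42 to 66 mm above the underside. Grip it from above, across y, at x -70, height 54. It stands steady by itself.
- round_crispbread: Brown rigid disc, 130 mm across, 8 thick, about 60 g; origin: centre of its underside. Starts centred on a fixed stand: 2 steel rails along its starting x (away from the robot), 130 long, 8 wide, 84 clear between, tops 26 mm up, over a 5 mm base plate, ends open: enter from -x with the blade 8 to 22 mm up. With its centre 15 mm ahead of the blade's, its edge clears the post by 8.
- square_crispbread: Square crispbread, 110 x 110 x 8 mm, 60 g, same brown, on an identical stand; origin at the centre of its underside. Not to be moved.
- balance: Fixed compact white balance, 30 mm high, 150 wide; on its pan (30 mm up) two steel cradle rails along x, 130 long, 8 wide, 84 clear between, tops 56 mm above the bench, ends open. Origin at bench level under the cradle's centre; x points roughly away from the robot. The body reaches 120 mm to -x (low display end, towards the robot) and 80 mm to +x.
There are look-alikes about, which are no part of the job. Leave any green or purple look-alike of the round_crispbread alone.

How it is judged (in metres and radians):
On the way, in this order (a step that is already met when the one before it is completed fails the run):
1. the round crispbread is lifted clear of its stand, lying on the spatula (height (world z) of round_crispbread above 0.045 m and contact force between spatula and round_crispbread above 0.1 N and angle between round_crispbread's own z axis and vertical below 0.25 rad), for 0.2 s.
2. the round crispbread rests on the balance's rails, with the spatula's blade still under it (contact force between round_crispbread and balance above 0.1 N and horizontal distance between round_crispbread and balance below 0.02 m and horizontal distance between spatula and round_crispbread below 0.08 m and angle between round_crispbread's own z axis and vertical below 0.1 rad), for 0.1 s.
At the end, for the whole second after the job is handed in: The round crispbread lies level and still on the balance's two rails, its centre within 20 mm of the cradle's centre; the spatula lies still on the bench, blade flat down (within about 6 degrees and 4 mm) (horizontal distance between round_crispbread and balance below 0.02 m and z of round_crispbread in the frame of balance between 0.052 and 0.06 m and angle between each of round_crispbread, spatula's own z axis and vertical below 0.1 rad and linear speed of each of round_crispbread, spatula below 0.02 m/s and height (world z) of spatula between -0.004 and 0.004 m); the robot touches nothing.
It fails at once if the gripper or arm touches the round crispbread (contact force between any of the fingers, the arm and round_crispbread above 0.3 N).
It fails at once if the square crispbread is shifted more than 15 mm (distance of square_crispbread from where it was at the start of the episode above 0.015 m).
It also fails if it takes over 72 s, if anything falls off the work surface, if the arm or the gripper's body presses on something with over 40 N, if the wrist force passes 120 N, or if a joint passes its speed limit or range.

### The arm

A 6-joint arm with a two-finger parallel gripper is mounted at the origin on the work surface. World frame = base frame: x ahead of the robot, y to its left, z up, the work surface at z = 0. Lengths are in m, angles in degrees, forces in N, time in s.
With the tool pointing down it reaches from about 0.4 to 0.825 m from the base axis. Payload 7 kg.
Tool frame: the origin (TCP) lies at the very end of the fingers, on their centre line; the grasp point (between the pads) lies 19 mm behind it; z points along the fingers, y is the direction in which the jaws open and shut (so a half turn about z gives the same grasp; the last joint's range is limited). The gripper opens to 88 mm and grips with 3 to 60 N. Pads are 19 mm wide; open, the fingers measure 130 mm over their backs; the gripper's body (78 mm by 193 mm) begins 47 mm behind the grasp point.
Start: joints at [81.996, 20.546, 0.682, 0, -70.136, -16.507], TCP at [0.28, 0.614, 0.227] pointing down, gripper open.
Joint ranges: [-176.03, 176.03], [-82.01, 121.73], [-58.28, 71.71], [-173.87, 95.51], [-174.79, -0.11], [-173.66, 173.66]. Speed limits (degrees/s): [136.94, 136.94, 172.46, 180, 180, 180].

### API

Orientations are given as [roll, pitch, yaw] about the fixed x, y, z axes, in that order (R = Rz(yaw) Ry(pitch) Rx(roll)).
In Python, from plant import telemetry, snapshot, calibration, workorder gives the robot as it stands. The module is installed in compiled form; this text tells all that it offers.
- The arm moves only by the tool step_arm, never from a script. Its argument "plan" is text: rows parted by semicolons, each of 7 numbers parted by spaces: the finger opening in cm, from 0 to 8.76, then the shift along the tool's x, y, z in cm, then the turn, a rotation vector about the tool's x, y, z in degrees. A call has 1 to 12 rows; each row shifts and turns the commanded pose from where the row before left it, along the tool's axes as they then stand; what a row does not reach is not made up. A row lasts 1/12 s, in which the tool goes at most 41.7 mm and 7.16 degrees, less where a joint would pass 70% of its speed; a pose out of reach is approached as far as the arm can. A call with a gripper value outside its range is refused whole. The fingers move at their own pace and stop on an object; the grip force is fixed at half the most. Time passes only in rows, so rows that do not move let the fingers close. It gives the time, the measured TCP pose, the force and the opening at its end, in the units of the state.
- telemetry.get_obs(): the state, without advancing time (a new reading comes with each control period).
- snapshot(name): name is "scene" or "top" or "wrist"; returns the picture (400x640x3 uint8, blue, green, red); there is no depth.
- calibration(name): a dict with "K" (3x3 intrinsics, pixels), "camera_from_world" (4x4, takes a point from world to camera coordinates). Camera axes: x right, y up, looking along -z (the intrinsics and any distortion apply to the point x, -y, -z); pixel columns grow to the right and rows downward; lengths in m; the calibration is good to about 2 mm. A picture is of the moment at which its call begins: read the wrist's pose just before it. calibration takes no time and is no camera call; for the wrist camera it gives the pose at the moment of the call.
- workorder.close_job(): hands the job in, once; it reports no verdict.
The state is a dict: "clock": time; "joint_pos": joint angles; "qvel": joint speeds; "tau": joint torques, N m; "tool_pos": TCP position; "orientation": TCP orientation; "force": force on the tool from outside, world axes, zero at the start; "moment": the same for the moment, N m; "opening": finger opening in m.
Only numpy, scipy, OpenCV 4.12 (cv2) and the standard library are available. Lean on these libraries where they do the work, as an engineer would, in place of code of your own. Each camera call takes 0.05 s, during which the arm holds its last target.

## Working session

There is one attempt and no reset: what is moved stays moved. The work goes in short steps, Python scripts to look and compute and a tool call to move; the robot and the scene stay as the last step left them, time stands still between calls to the robot, and variables do not carry over. Pictures are saved under pics/ and viewed, and the job is handed in when it is done.

Besides the shell and the picture viewer there is one more tool, called in YAML: its name, and indented under it one key for each argument. step_arm: Moves the arm, as the interface text tells. Its arguments: {"type":"object","properties":{"plan":{"type":"string"}},"required":["plan"]}

```bash
mkdir -p pics
python3 - <<'E'
from plant import telemetry, snapshot, calibration, workorder
import cv2
print(telemetry.get_obs())
for n in ["scene","top","wrist"]:
    c=calibration(n); print(n,c)
    cv2.imwrite(f"pics/{n}0.png",snapshot(n))
E
```

```text
{'clock': 0.0, 'joint_pos': array([ 8.19964128e+01,  2.05928684e+01,  6.32746246e-01, -1.92039678e-02,
       -7.01358482e+01, -1.65075284e+01]), 'qvel': array([-0.00030247,  0.01875124, -0.00118255,  0.00746017,  0.07800753,
       -0.0525724 ]), 'tau': array([ 2.62803725e-03, -5.82729685e+01,  2.93050289e+01,  6.99738890e+00,
        6.93943395e-03, -1.58527764e-04]), 'tool_pos': array([0.27985629, 0.61370652, 0.22560159]), 'orientation': array([ 1.79902855e+02, -9.96304148e-03, -2.45176477e+01]), 'force': array([ 0.30871333, -0.15262679, -0.08723502]), 'moment': array([-0.03949567, -0.02802093, -0.01072483]), 'opening': 0.08758019164835798}
scene {'K': array([[421.14284124,   0.        , 317.23203723],
       [  0.        , 421.14284124, 204.32197774],
       [  0.        ,   0.        ,   1.        ]]), 'camera_from_world': array([[-0.22984368,  0.97317814, -0.00980764,  0.01793746],
       [-0.84077854, -0.19347808,  0.50562602,  0.41248611],
       [ 0.49016663,  0.124461  ,  0.86269701, -1.78107533],
       [ 0.        ,  0.        ,  0.        ,  1.        ]])}
top {'K': arra
[... 247 characters left out ...]
51823, -0.01544914,  0.14357923, -0.51247254],
       [-0.14372977, -0.0091145 ,  0.989575  , -1.03364349],
       [ 0.        ,  0.        ,  0.        ,  1.        ]])}
wrist {'K': array([[357.8342688 ,   0.        , 318.96730307],
       [  0.        , 357.8342688 , 195.49415953],
       [  0.        ,   0.        ,   1.        ]]), 'camera_from_world': array([[-4.15214666e-01, -9.09723444e-01,  1.90209939e-04,
         6.76015889e-01],
       [ 8.79412179e-01, -4.01433547e-01, -2.55901008e-01,
         3.20254234e-02],
       [ 2.32875503e-01, -1.06086579e-01,  9.66702973e-01,
        -3.88944805e-01],
       [ 0.00000000e+00,  0.00000000e+00,  0.00000000e+00,
         1.00000000e+00]])}
```

View pics/top0.png

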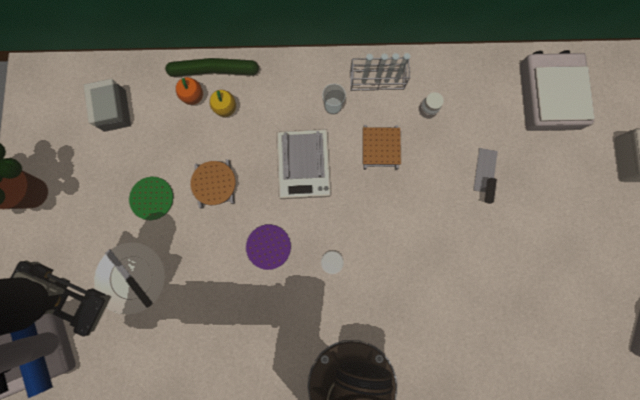

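View pics/scene0.png

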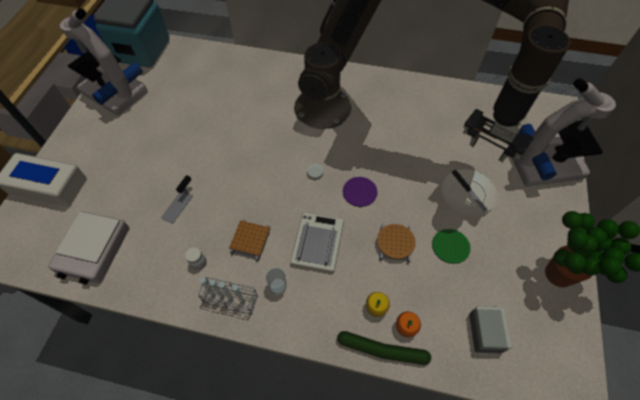

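View pics/wrist0.png

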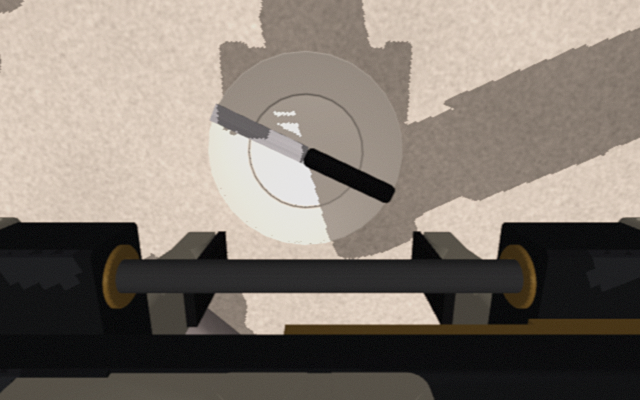

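The top view shows the balance near (303,163), the round crispbread at (213,183), the square one at (381,146) and the spatula at (485,175). The spatula's black handle is at (489,190). The knife on the plate and the green and purple discs are look-alikes. Next I'll measure these from pixels.

```bash
cat > h.py <<'E'
import numpy as np, cv2
from plant import telemetry, snapshot, calibration, workorder
def ray(c,u,v):
    K=c["K"];T=c["camera_from_world"]
    d=np.array([(u-K[0,2])/K[0,0],-(v-K[1,2])/K[1,1],-1.])
    R=T[:3,:3];o=-R.T@T[:3,3]
    return o,R.T@d
def onplane(c,u,v,z):
    o,d=ray(c,u,v); return o+d*(z-o[2])/d[2]
def proj(c,p):
    p=np.atleast_2d(p);T=c["camera_from_world"];q=p@T[:3,:3].T+T[:3,3]
    q=q*[1,-1,-1]; r=q@c["K"].T; return r[:,:2]/r[:,2:]
E
python3 - <<'E'
from h import *
t=cv2.imread("pics/top0.png");s=cv2.imread("pics/scene0.png")
def crop(im,x0,y0,w,h,k): return cv2.resize(im[y0:y0+h,x0:x0+w],None,fx=k,fy=k,interpolation=cv2.INTER_CUBIC)
a=crop(t,455,135,60,75,6);b=crop(t,265,120,75,87,6);c=crop(t,180,145,70,75,6)
cv2.imwrite("pics/c_sp.png",a);cv2.imwrite("pics/c_bal.png",b);cv2.imwrite("pics/c_rnd.png",c)
C=calibration("top");S=calibration("scene")
hsv=cv2.cvtColor(t,cv2.COLOR_BGR2HSV); hs=cv2.cvtColor(s,cv2.COLOR_BGR2HSV)
for nm,H,cal in(("top",hsv,C),("scene",hs,S)):
    m=cv2.inRange(H,(5,110,60),(20,255,255))
    cs,_=cv2.findContours(m,cv2.RETR_EXTERNAL,cv2.CHAIN_APPROX_NONE)
    for k in cs:
        if cv2.contourArea(k)<150: continue
        M=cv2.moments(k);u,v=M["m10"]/M["m00"],M["m01"]/M["m00"]
        P=np.array([onplane(cal,*p[0],.034)[:2] for p in k],np.float32)
        (e,r)=cv2.minEnclosingCircle(P)
        print(nm,u,v,cv2.contourArea(k),onplane(cal,u,v,.034),e,r,cv2.fitEllipse(P))
print("cam",ray(C,0,0)[0],ray(S,0,0)[0])
E
```

```text
top 13.374892519346517 190.3029521352823 581.5 [0.55160887 0.96195896 0.034     ] (0.5514477491378784, 0.9671852588653564) 0.0567290224134922 ((0.5518648028373718, 0.9643513560295105), (0.07462222874164581, 0.09934709221124649), 69.89734649658203)
top 212.61194198957622 182.49558123725356 1471.0 [0.56521469 0.38698453 0.034     ] (0.5655546188354492, 0.3869730234146118) 0.06479585915803909 ((0.5657272338867188, 0.38700178265571594), (0.12515127658843994, 0.1259777545928955), 69.5186996459961)
top 381.0957824201813 145.56089869925108 1268.5 [ 0.66620755 -0.09997073  0.034     ] (0.6667177677154541, -0.10004103183746338) 0.07468622922897339 ((0.6665984392166138, -0.1000862643122673), (0.12375327944755554, 0.12474256753921509), 23.00885772705078)
top 189.10792349726773 91.00034153005464 488.0 [0.84360797 0.46436546 0.034     ] (0.8453944325447083, 0.4663692116737366) 0.04542922601103783 ((0.8439088463783264, 0.46433594822883606), (0.0718001127243042, 0.08539115637540817), 131.79627990722656)
scene 407.91837468536494 323.8486156058971 463.5 [0.83758729 0.46372286 0.034     ] (0.837503850
[... 553 characters left out ...]
062 ((0.668013870716095, -0.09793064743280411), (0.12352863699197769, 0.12572452425956726), 139.3826446533203)
scene 18.221272554605886 142.6400759734093 351.0 [ 0.47873879 -1.112887    0.034     ] (0.47072315216064453, -1.118194818496704) 0.10496269911527634 ((0.4772338271141052, -1.123525857925415), (0.04854169487953186, 0.2249153107404709), 174.91860961914062)
scene 28.963099915260763 44.699406825360136 4327.0 [-0.04519981 -1.39891096  0.034     ] (-0.025054752826690674, -1.4236125946044922) 0.36157941818237305 ((-0.08197933435440063, -1.40779447555542), (0.29271605610847473, 0.6841710805892944), 109.29936981201172)
cam [0.35987361 0.07836055 1.09752394] [1.22395597 0.28402509 1.32814058]
```

View pics/c_sp.png

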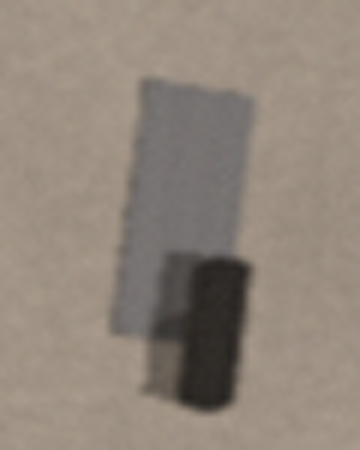

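View pics/c_bal.png

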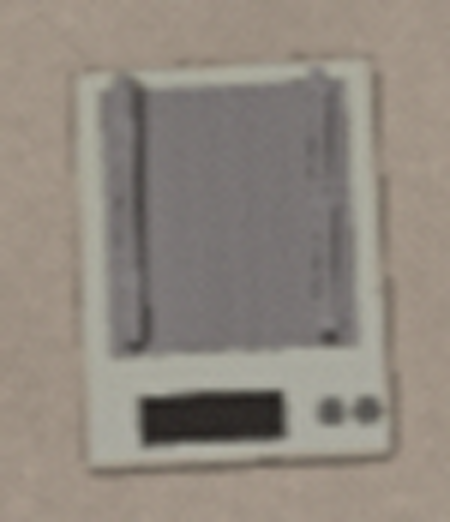

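View pics/c_rnd.png

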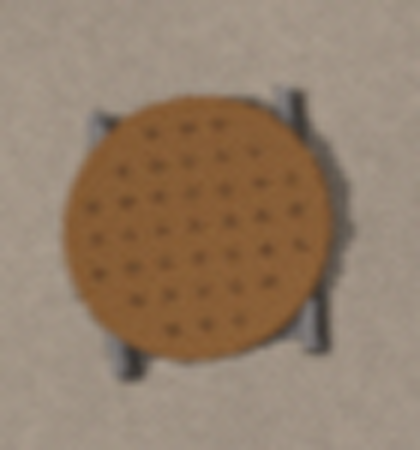

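Run:
```python
from h import *
C=calibration("top")
def P(x,y,x0,y0,z): return onplane(C,(x+.5)/6-.5+x0,(y+.5)/6-.5+y0,z)[:2]
fl,fr,rl=[P(x,y,455,135,.0025) for x,y in((147,78),(254,97),(108,332))]
print("blade",fl,fr,rl,np.linalg.norm(fl-fr),np.linalg.norm(fl-rl),"yaw",np.degrees(np.arctan2(*(fl-rl)[::-1])),"ctr",(fr+rl)/2)
for nm,pts in (("handle",((195,262),(248,265),(184,400),(234,402))),):
    q=[P(x,y,455,135,.066) for x,y in pts]; print(nm,q,np.mean(q,0))
q=[P(x,y,265,120,.056) for x,y in((122,75),(320,72),(138,345),(333,337))]
print("balrails",q,np.mean(q,0),[np.degrees(np.arctan2(*(q[i]-q[i+2])[::-1])) for i in(0,1)])
q=[P(x,y,265,120,.030) for x,y in((80,73),(370,58),(90,467),(392,455))]
print("balbody",q,[np.degrees(np.arctan2(*(q[i]-q[i+2])[::-1])) for i in(0,1)])
q=[P(x,y,180,145,.026) for x,y in((97,115),(287,90),(128,375),(317,350))]
print("rnd",q,np.mean(q,0),[np.degrees(np.arctan2(*(q[i]-q[i+2])[::-1])) for i in(0,1)])
W=calibration("wrist");print("wristcam",ray(W,0,0)[0], onplane(W,319,195,0), proj(W,[.28,.614,.227]))
for u,v in((151,198),(268,246),(332,262),(130,278)): print(onplane(C,u,v,.005))
```

```text
blade [ 0.6640689  -0.39568209] [ 0.65349165 -0.44760148] [ 0.53693803 -0.36715789] 0.05298585835802128 0.1302915516890266 yaw -12.645954544067008 ctr [ 0.59521484 -0.40737968]
handle [array([ 0.55872143, -0.38362839]), array([ 0.55692076, -0.40781603]), array([ 0.49464736, -0.373597  ]), array([ 0.49337319, -0.39625233])] [ 0.52591569 -0.39032344]
balrails [array([0.70436521, 0.17684357]), array([0.70417795, 0.0824052 ]), array([0.57304109, 0.16957687]), array([0.57537184, 0.07816574])] [0.63923902 0.12674784] [np.float64(3.167180127858156), np.float64(1.8851239022583397)]
balbody [array([0.71434251, 0.19985611]), array([0.71943592, 0.05797026]), array([0.51948922, 0.19491723]), array([0.52301471, 0.05093612])] [np.float64(1.4519462072777485), np.float64(2.050970281259008)]
rnd [array([0.62314796, 0.44005206]), array([0.63405865, 0.34773303]), array([0.49560458, 0.42108688]), array([0.50625653, 0.33078673])] [0.56476693 0.38491468] [np.float64(8.457678435827475), np.float64(7.553242673059579)]
wristcam [0.34312128 0.5866141  0.38418272] [0.25110589 0.62858219 0.        ] [[321.70796836 250.9545732 ]]
[0.52740959 0.57574279 0.005     ]
[0.38258936 0.23094029 0.005     ]
[0.33471679 0.0479896  0.005     ]
[0.29763009 0.62452733 0.005     ]
```

step_arm:
  plan: "8.7 0 0 -1.6 0 0 -6.5; 8.7 0 0 -1.6 0 0 -6.5; 8.7 0 0 -1.6 0 0 -6.5; 8.7 0 0 -1.6 0 0 -6.5; 8.7 0 0 -1.6 0 0 -6.5; 8.7 1 1 0 0 0 0; 8.7 2 2.4 0 0 0 0; 8.7 2.4 2.8 0 0 0 0; 8.7 2.4 2.8 0 0 0 0; 8.7 2.4 2.8 0 0 0 0; 8.7 2.4 2.8 0 0 0 0; 8.7 2.4 2.8 0 0 0 0"

```text
clock: 1.15
tool_pos: [0.4538, 0.461, 0.3061]
orientation: [180.0, 0.0, 7.9]
force: [2.3, 1.0, 1.1]
opening: 0.0869
```

step_arm:
  plan: "8.7 2.4 2.8 0 0 0 0; 8.7 2.4 2.8 0 0 0 0; 8.7 2 2.4 0 0 0 0; 8.7 1.2 1.6 0 0 0 0; 8.7 0 0 0 0 0 0; 8.7 0 0 0 0 0 0"

```text
clock: 1.65
tool_pos: [0.546, 0.3773, 0.3057]
orientation: [180.0, 0.1, 7.8]
force: [0.4, 0.6, 0.0]
opening: 0.0866
```

Run:
```python
from h import *
o=telemetry.get_obs();print(o["clock"],o["tool_pos"],o["orientation"],o["joint_pos"],o["force"])
import pickle
c=calibration("wrist");im=snapshot("wrist");cv2.imwrite("pics/w1.png",im);pickle.dump(c,open("w1.pkl","wb"))
```

```text
1.65 [0.54603675 0.37733996 0.30574619] [1.79966857e+02 5.71509833e-02 7.79103812e+00] [ 5.14337009e+01  1.74947951e+01  6.46019246e+00 -1.57467224e-02
 -7.90296295e+01  4.63603590e+01] [0.43197337 0.56240058 0.0254382 ]
```

View pics/w1.png

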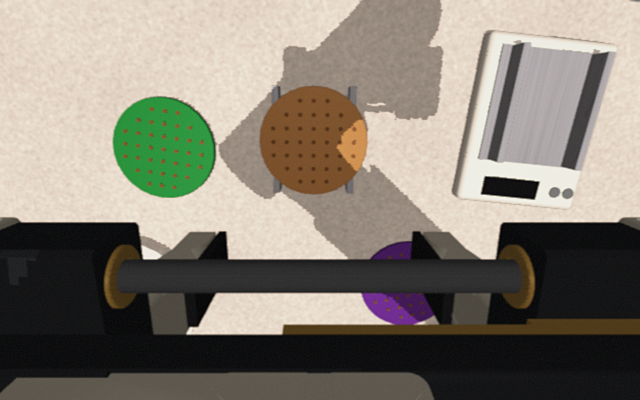

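The wrist view is clear. The round disc is at (313,140), with its rails ending near (278,88)/(352,88) at the top and (277,190)/(349,190) at the bottom. The balance is at about (540,120). I'll enlarge both.

Run:
```python
import cv2
t=cv2.imread("pics/w1.png")
def crop(im,x0,y0,w,h,k): return cv2.resize(im[y0:y0+h,x0:x0+w],None,fx=k,fy=k,interpolation=cv2.INTER_CUBIC)
cv2.imwrite("pics/w1r.png",crop(t,255,80,120,120,5));cv2.imwrite("pics/w1b.png",crop(t,450,25,180,190,3))
```

```text
(no output)
```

View pics/w1r.png

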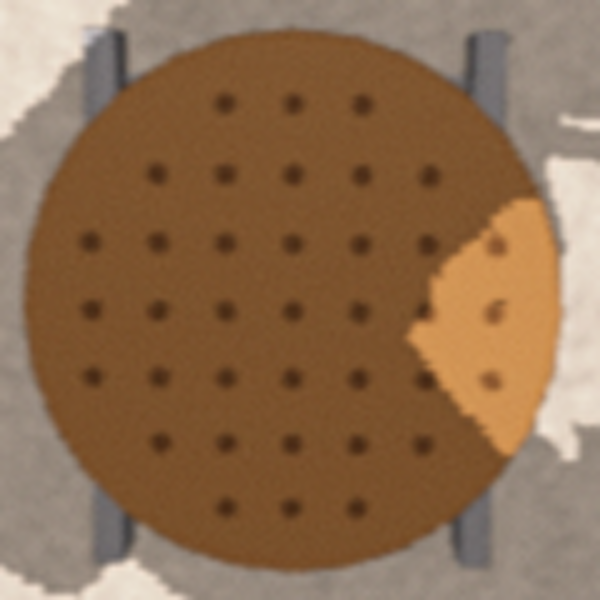

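View pics/w1b.png

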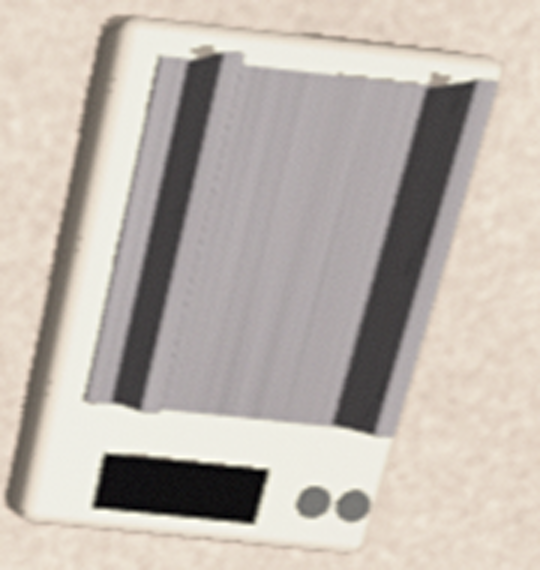

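Run:
```python
from h import *
import pickle
C=pickle.load(open("w1.pkl","rb"))
im=cv2.imread("pics/w1.png");H=cv2.cvtColor(im,cv2.COLOR_BGR2HSV)
m=cv2.inRange(H,(5,110,60),(20,255,255));m=cv2.morphologyEx(m,cv2.MORPH_CLOSE,np.ones((5,5)))
cs,_=cv2.findContours(m[:215],cv2.RETR_EXTERNAL,cv2.CHAIN_APPROX_NONE)
k=max(cs,key=cv2.contourArea)
P=np.array([onplane(C,*p[0],.034)[:2] for p in k],np.float32)
print(cv2.contourArea(k),cv2.fitEllipse(P),cv2.minEnclosingCircle(P))
def Q(x,y,x0,y0,z,f): return onplane(C,(x+.5)/f-.5+x0,(y+.5)/f-.5+y0,z)[:2]
a=lambda v:np.degrees(np.arctan2(v[1],v[0]))
# rails outer/inner top edges: left rail outer? 
q=[Q(x,y,255,80,.026,5) for x,y in((102,30),(490,32),(112,562),(474,567))]
print(np.mean(q,0),a(q[0]-q[2]),a(q[1]-q[3]),q)
# dot columns
q=[Q(x,y,255,80,.034,5) for x,y in((293,104),(291,508),(226,104),(226,508),(92,311),(494,312))]
print(a(q[0]-q[1]),a(q[2]-q[3]),a(q[4]-q[5])-90)
q=[Q(x,y,450,25,.056,3) for x,y in((231,55),(487,82),(151,409),(388,435))]
print("bal",np.mean(q,0),a(q[0]-q[2]),a(q[1]-q[3]),np.linalg.norm(q[0]-q[2]),np.linalg.norm(q[0]-q[1]))
```

```text
8937.0 ((0.5668713450431824, 0.38853719830513), (0.12691104412078857, 0.1272459328174591), 74.57376098632812) ((0.5666969418525696, 0.3884858787059784), 0.06436650454998016)
[0.56665385 0.3881725 ] 7.096648928240884 7.36583656655435 [array([0.6247172 , 0.44134493]), array([0.63656798, 0.35123928]), array([0.49711958, 0.42545939]), array([0.50821065, 0.33464639])]
7.245564863855731 6.988979447639513 7.635806395793054
bal [0.64134458 0.12882864] 2.388900947729345 2.636587886938853 0.1267008601423299 0.09270822499555731
```

step_arm:
  plan: "8.7 0.2 1.4 0 0 0 0; 8.7 0.3 2.8 0 0 0 0; 8.7 0.4 3.8 0 0 0 0; 8.7 0.4 3.8 0 0 0 0; 8.7 0.4 3.8 0 0 0 0; 8.7 0.4 3.8 0 0 0 0; 8.7 0.4 3.0 0 0 0 0; 8.7 0.2 2.0 0 0 0 0; 8.7 0.2 1.3 0 0 0 5.3; 8.7 0 0 0 0 0 0; 8.7 0 0 0 0 0 0"

```text
clock: 2.62
tool_pos: [0.6095, 0.1282, 0.3066]
orientation: [-180.0, -0.0, 2.7]
force: [0.2, -0.2, -0.9]
opening: 0.0868
```

Run:
```python
from h import *
o=telemetry.get_obs();print(o["clock"],o["tool_pos"],o["orientation"],o["qvel"].round(2))
import pickle
c=calibration("wrist");im=snapshot("wrist");cv2.imwrite("pics/w2.png",im);pickle.dump(c,open("w2.pkl","wb"))
cv2.imwrite("pics/w2b.png",cv2.resize(im[0:230,220:420],None,fx=3,fy=2.6,interpolation=cv2.INTER_CUBIC))
```

```text
2.6167 [0.60947581 0.12818102 0.30661539] [-1.79987992e+02 -4.79441841e-03  2.72522068e+00] [ 1.29  0.14  0.12 -0.12  0.16  1.  ]
```

View pics/w2.png

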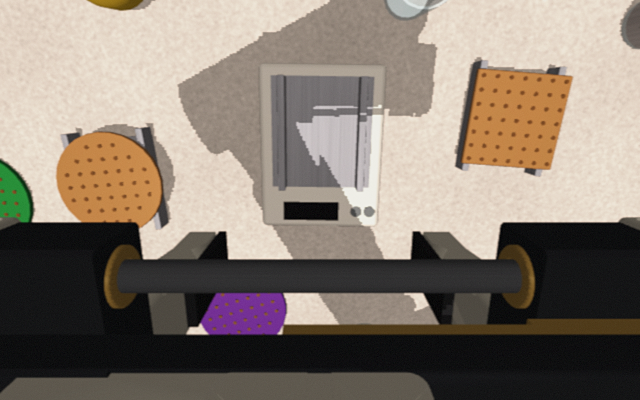

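View pics/w2b.png

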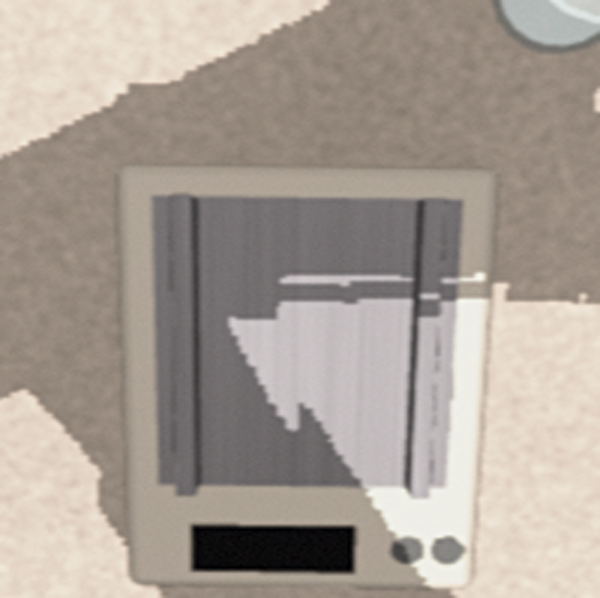

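The balance is at about (322,130) here. Its left rail runs from (280,75) to (282,190) and its right rail from (365,76) to (360,190).

Run:
```python
from h import *
import pickle
C=pickle.load(open("w2.pkl","rb"))
a=lambda v:np.degrees(np.arctan2(v[1],v[0]))
def Q(x,y,z): return onplane(C,(x+.5)/3-.5+220,(y+.5)/2.6-.5,z)[:2]
q=[Q(x,y,.056) for x,y in((181,196),(436,199),(187,494),(421,496))]
print("bal",np.mean(q,0),a(q[0]-q[2]),a(q[1]-q[3]),np.linalg.norm(q[0]-q[2]),np.linalg.norm(q[0]-q[1]),q)
q=[Q(x,y,.03) for x,y in((122,168),(495,172),(133,582),(472,585))]
print("body",a(q[0]-q[2]),a(q[1]-q[3]),np.mean(q,0),q)
```

```text
bal [0.64145227 0.12817027] 2.1686726282496496 1.954927479098269 0.1281579299199059 0.09231240089378101 [array([0.70383403, 0.17660223]), array([0.7070019 , 0.08434421]), array([0.57576789, 0.17175255]), array([0.57920526, 0.0799821 ])]
body 1.710787071388377 2.4679190783099325 [0.62233099 0.12739081] [array([0.71609409, 0.2021531 ]), array([0.72115728, 0.05965395]), array([0.52335673, 0.19639647]), array([0.52871587, 0.05135973])]
```

step_arm:
  plan: "8.7 -0.8 1.4 0 0 0 0; 8.7 -0.8 2.8 0 0 0 0; 8.7 -0.8 3.8 0 0 0 0; 8.7 -0.8 3.8 0 0 0 0; 8.7 -0.8 3.8 0 0 0 0; 8.7 -0.8 3.8 0.8 0 0 0; 8.7 -0.8 3.8 0.8 0 0 0; 8.7 -0.8 3.8 0.8 0 0 0; 8.7 -0.8 3.8 0.8 0 0 0; 8.7 -0.8 3.8 0.8 0 0 0; 8.7 -0.8 3.8 0.8 0 0 0; 8.7 -0.8 3.8 0.8 0 0 0"

```text
clock: 3.67
tool_pos: [0.5333, -0.2985, 0.2504]
orientation: [180.0, -0.0, 2.9]
force: [0.8, 0.6, -0.2]
opening: 0.0872
```

step_arm:
  plan: "8.7 -0.8 3.8 0.8 0 0 0; 8.7 -0.6 2.8 0.8 0 0 0; 8.7 -0.4 1.6 0.8 0 0 0; 8.7 0 0.7 0.8 0 0 5.1; 8.7 0 0 0.4 0 0 5.1; 8.7 0 0 0 0 0 5.1; 8.7 0 0 0 0 0 0; 8.7 0 0 0 0 0 0"

```text
clock: 4.33
tool_pos: [0.5202, -0.3868, 0.2147]
orientation: [180.0, -0.0, -12.3]
force: [0.1, 0.6, 0.3]
opening: 0.0872
```

Run:
```python
from h import *
o=telemetry.get_obs();print(o["clock"],o["tool_pos"],o["orientation"],o["qvel"].round(2))
import pickle
c=calibration("wrist");im=snapshot("wrist");cv2.imwrite("pics/w3.png",im);pickle.dump(c,open("w3.pkl","wb"))
```

```text
4.3333 [ 0.52020381 -0.38678338  0.21465716] [ 1.79996629e+02 -2.80485709e-03 -1.23344040e+01] [-0.03 -0.32  0.26  0.16 -0.04  0.87]
```

View pics/w3.png

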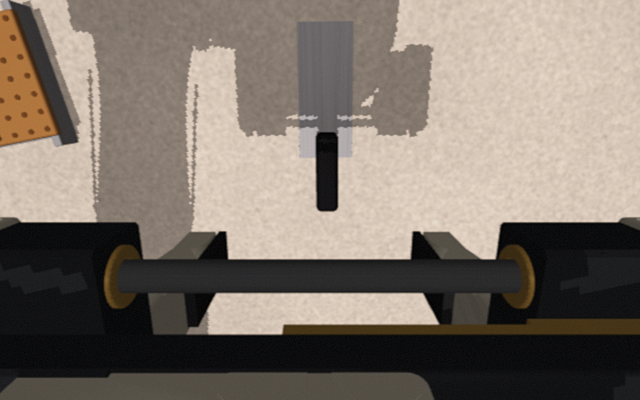

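The spatula is nearly aligned with the tool. Its blade corners are at (298,21), (353,21), (299,157) and (352,157). The handle top spans u 316–338 and v 132–211.

Run:
```python
from h import *
import pickle
C=pickle.load(open("w3.pkl","rb"));im=cv2.imread("pics/w3.png")
a=lambda v:np.degrees(np.arctan2(v[1],v[0]))
H=cv2.inRange(im,(0,0,0),(45,45,45))[120:218,280:380]
cs,_=cv2.findContours(H,cv2.RETR_EXTERNAL,cv2.CHAIN_APPROX_NONE)
k=max(cs,key=cv2.contourArea);k=k+[280,120];x,y,w,h=cv2.boundingRect(k.astype(np.int32));print(x,y,w,h)
# left/right edges of blade by row
g=cv2.cvtColor(im,cv2.COLOR_BGR2HSV)
for v in(30,60,90,110,145,152): print(v,g[v,290:304,1],g[v,346:360,1])
q=[onplane(C,*p,.0025)[:2] for p in((297.6,21),(353,21),(299,157.5),(352,157.5))]
print(np.mean(q,0),a(q[0]-q[2]),a(q[1]-q[3]),np.linalg.norm(q[0]-q[1]),np.linalg.norm(q[0]-q[2]))
q=[onplane(C,*p,.066)[:2] for p in((x,y+3),(x+w,y+3),(x,y+h),(x+w,y+h))]
print("handle",np.mean(q,0),np.linalg.norm(q[0]-q[1]),np.linalg.norm(q[0]-q[2]),a(q[0]-q[2]),a(q[1]-q[3]))
```

```text
316 132 21 79
30 [41 41 45 41 46 41 35 15 14  7 10 10  5  7] [11 12  5  9  9  7  7 30 44 46 47 47 43 45]
60 [44 43 43 43 48 45 43 31 14 10 12 10 12  7] [ 7  7 10 14 10 12 16 32 43 44 43 41 42 43]
90 [45 41 47 46 43 44 43 40 28 14 10 15 10 12] [12 10  8 13  8 10 20 40 43 44 44 39 44 44]
110 [43 43 41 42 40 42 42 42 33 19 12 13 13 10] [ 8 10 11 10  8 15 29 41 42 43 48 46 42 44]
145 [39 36 37 36 37 37 36 38 40 26 10  8 10 11] [ 7  7  7 10 11 20 32 37 38 37 37 36 38 35]
152 [36 38 38 38 37 35 38 37 35 30 17 10  8 10] [11  9  9 10  7 17 32 38 36 37 35 36 38 37]
[ 0.59454495 -0.40790792] -12.587742927124305 -11.418598562461943 0.05254678590626249 0.1302797625493714
handle [ 0.52621431 -0.39319848] 0.017835648381807716 0.06754749255382393 -12.475573642912128 -11.615622229067062
```

step_arm:
  plan: "8.7 0.35 0.25 1 0 0 -0.3; 8.7 0.35 0.25 2 0 0 0; 8.7 0 0 3 0 0 0; 8.7 0 0 3 0 0 0; 8.7 0 0 3 0 0 0; 8.7 0 0 2 0 0 0; 8.7 0 0 1 0 0 0; 8.7 0 0 0.5 0 0 0; 8.7 0 0 0 0 0 0; 8.7 0 0 0 0 0 0"

```text
clock: 5.22
tool_pos: [0.5265, -0.3943, 0.0606]
orientation: [180.0, -0.1, -12.3]
force: [-0.2, -0.1, 1.6]
opening: 0.0871
```

Run:
```python
from h import *
o=telemetry.get_obs();print(o["clock"],o["tool_pos"],o["orientation"],o["qvel"].round(2))
C=calibration("wrist");im=snapshot("wrist");cv2.imwrite("pics/w4.png",im)
import pickle;pickle.dump(C,open("w4.pkl","wb"))
```

```text
5.2167 [ 0.52645024 -0.39427872  0.06056378] [ 1.79968910e+02 -8.00743248e-02 -1.22524764e+01] [ 0.01 -0.9   0.45  0.03 -0.14 -0.23]
```

View pics/w4.png

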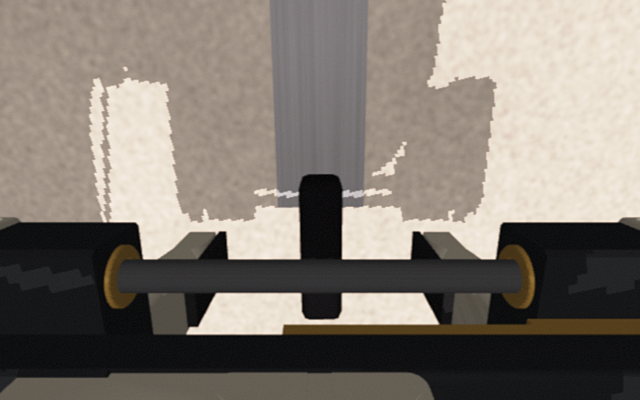

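The handle (u 300–342) is centred between the fingers. I'll lower the last 2.5 cm and close.

step_arm:
  plan: "8.7 0 0 0.8 0 0 0; 8.7 0 0 0.8 0 0 0; 8.7 0 0 0.6 0 0 0; 8.7 0 0 0.3 0 0 0; 8.7 0 0 0 0 0 0; 8.7 0 0 0 0 0 0"

```text
clock: 5.77
tool_pos: [0.5255, -0.3939, 0.0342]
orientation: [180.0, 0.0, -12.3]
force: [0.2, -0.4, -0.0]
opening: 0.0871
```

step_arm:
  plan: "4 0 0 0 0 0 0; 3 0 0 0 0 0 0; 2 0 0 0 0 0 0; 1 0 0 0 0 0 0; 1 0 0 0 0 0 0; 1 0 0 0 0 0 0; 1 0 0 0 0 0 0; 1 0 0 0 0 0 0; 1 0 0 0 0 0 0; 1 0 0 0 0 0 0"

```text
clock: 6.6
tool_pos: [0.5256, -0.3939, 0.0346]
orientation: [180.0, -0.0, -12.3]
force: [-1.0, -0.2, -0.3]
opening: 0.0256
```

Run:
```python
from h import *
o=telemetry.get_obs();print(o)
C=calibration("wrist");im=snapshot("wrist");cv2.imwrite("pics/w5.png",im)
```

```text
{'clock': 6.6, 'joint_pos': array([-1.98719464e+01,  2.85671444e+01, -1.41597264e+01,  1.36834167e-03,
       -4.72718029e+01,  9.75618520e+01]), 'qvel': array([-0.04015808, -0.02842578, -0.08484761,  0.04452761,  0.07330064,
       -0.05163463]), 'tau': array([-1.59804599e-04, -6.23640704e+01,  2.29698783e+01,  5.37111461e+00,
        7.23708607e-02, -4.23825395e-05]), 'tool_pos': array([ 0.52564084, -0.39393925,  0.0345674 ]), 'orientation': array([ 1.79998829e+02, -1.18240838e-03, -1.23091660e+01]), 'force': array([-1.01767512, -0.18423742, -0.31821155]), 'moment': array([-0.04527397,  0.01389793, -0.05129676]), 'opening': 0.02560752078751398}
```

View pics/w5.png

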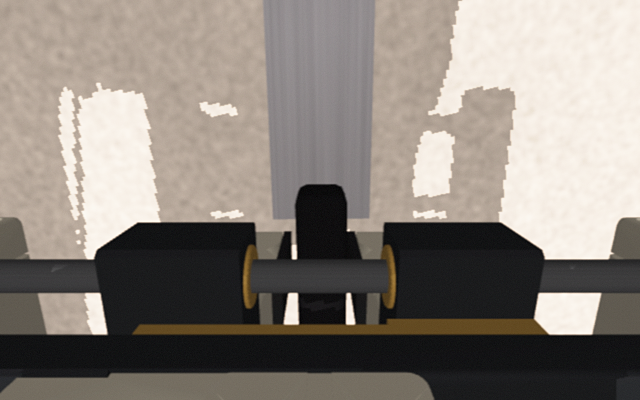

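The fingers are still closing, with the opening at 25.6 mm and 20 mm needed. I'll wait a little longer.

step_arm:
  plan: "0.8 0 0 0 0 0 0; 0.8 0 0 0 0 0 0; 0.8 0 0 0 0 0 0; 0.8 0 0 0 0 0 0; 0.8 0 0 0 0 0 0; 0.8 0 0 0 0 0 0"

```text
clock: 7.15
tool_pos: [0.5256, -0.394, 0.0346]
orientation: [180.0, 0.0, -12.3]
force: [-0.6, -1.1, 0.3]
opening: 0.0198
```

step_arm:
  plan: "0.8 0 0 0 0 0 0; 0.8 0 0 -0.3 0 0 0; 0.8 0 0 -0.6 0 0 0; 0.8 0 0 -1 0 0 0; 0.8 0 0 -1.5 0 0 0; 0.8 0 0 -2 0 0 0; 0.8 0 0 -2 0 0 0; 0.8 0 0 -1.6 0 0 0; 0.8 0 0 -1 0 0 0; 0.8 0 0 0 0 0 0; 0.8 0 0 0 0 0 0"

```text
clock: 8.07
tool_pos: [0.5258, -0.3938, 0.1351]
orientation: [-180.0, -0.1, -12.3]
force: [0.3, -0.1, -3.3]
opening: 0.02
```

Run:
```python
from h import *
o=telemetry.get_obs();print(o)
im=snapshot("wrist");cv2.imwrite("pics/w6.png",im)
im=snapshot("scene");cv2.imwrite("pics/s6.png",cv2.resize(im[120:260,100:280],None,fx=4,fy=4,interpolation=cv2.INTER_CUBIC))
```

```text
{'clock': 8.0667, 'joint_pos': array([-1.98698869e+01,  2.26577073e+01, -8.63688829e+00, -2.01029500e-02,
       -5.86383626e+01,  9.75618812e+01]), 'qvel': array([-0.06275874,  1.39720587, -1.42328463, -0.44329014,  0.37055079,
        0.05936039]), 'tau': array([ 1.26688590e-02, -6.14904928e+01,  2.86449444e+01,  6.84208542e+00,
        8.63936660e-02, -1.19442360e-03]), 'tool_pos': array([ 0.52575191, -0.39382788,  0.13506021]), 'orientation': array([-1.79991794e+02, -6.87177998e-02, -1.23184629e+01]), 'force': array([ 0.25282986, -0.0890333 , -3.2681458 ]), 'moment': array([-0.0064206 ,  0.16557253, -0.04324588]), 'opening': 0.019999388803722505}
```

View pics/w6.png

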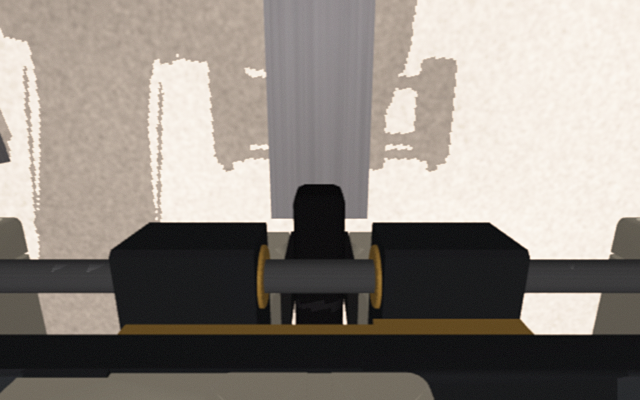

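View pics/s6.png

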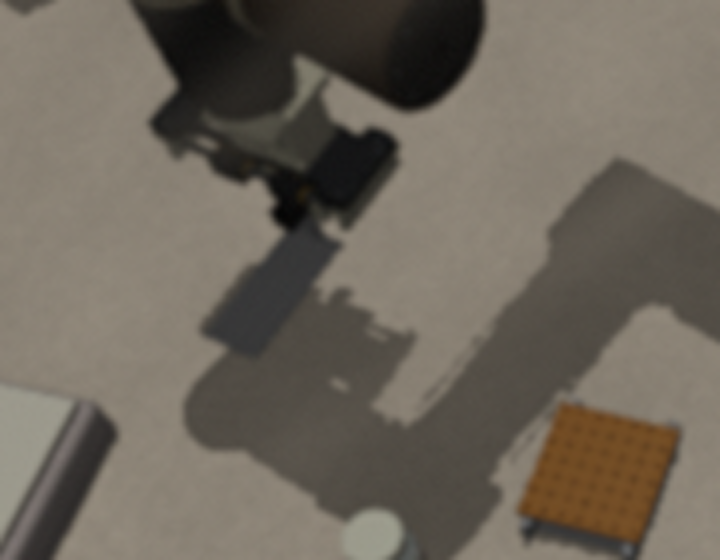

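step_arm:
  plan: "0.8 0 0 0 0 0 -6.5; 0.8 0 0 0 0 0 -6.5; 0.8 0 0 0 0 0 -6.5; 0.8 -0.2 -1 0 0 0 0; 0.8 -0.3 -2 0 0 0 0; 0.8 -0.3 -3 0 0 0 0; 0.8 -0.3 -3.3 0 0 0 0; 0.8 -0.3 -3.3 0 0 0 0; 0.8 -0.3 -3.3 0 0 0 0; 0.8 -0.3 -3.3 0 0 0 0; 0.8 -0.3 -3.3 0 0 0 0; 0.8 -0.3 -3.3 0 0 0 0"

```text
clock: 9.17
tool_pos: [0.466, -0.1396, 0.1337]
orientation: [-180.0, 0.1, 7.0]
force: [1.2, -0.0, -1.7]
opening: 0.0198
```

step_arm:
  plan: "0.8 -0.3 -3.3 0 0 0 0; 0.8 -0.3 -3.3 0 0 0 0; 0.8 -0.3 -3.3 0 0 0 0; 0.8 -0.3 -3.3 0 0 0 0; 0.8 -0.3 -3.3 0 0 0 0; 0.8 -0.3 -3.3 0 0 0 0; 0.8 -0.3 -3.3 0 0 0 0; 0.8 -0.3 -3.3 0 0 0 0; 0.8 -0.3 -3.3 0 0 0 0; 0.8 -0.3 -3.3 0 0 0 0; 0.8 -0.3 -2.6 0 0 0 0; 0.8 -0.3 -1.6 0 0 0 0"

```text
clock: 10.17
tool_pos: [0.3841, 0.2255, 0.1341]
orientation: [180.0, 0.0, 7.1]
force: [0.1, -0.3, -1.8]
opening: 0.02
```

step_arm:
  plan: "0.8 -0.2 -1.6 0 0 0 0; 0.8 -0.2 -2.4 0 0 0 0; 0.8 -0.2 -3 0 0 0 0; 0.8 -0.2 -2.8 0 0 0 0; 0.8 -0.2 -2 0 0 0 0; 0.8 -0.2 -1 0 0 0 0; 0.8 -0.1 -0.4 0 0 0 0; 0.8 0 0 0 0 0 0; 0.8 0 0 0 0 0 0"

```text
clock: 10.92
tool_pos: [0.3555, 0.3516, 0.1341]
orientation: [179.9, 0.0, 7.1]
force: [0.8, -0.3, -2.3]
opening: 0.0193
```

Run:
```python
from h import *
o=telemetry.get_obs();print(o["clock"],o["tool_pos"],o["orientation"],o["qvel"].round(2))
C=calibration("wrist");im=snapshot("wrist");cv2.imwrite("pics/w7.png",im)
import pickle;pickle.dump(C,open("w7.pkl","wb"))
```

```text
10.9167 [0.35548484 0.35156496 0.13411997] [1.79940435e+02 4.79354765e-02 7.13471604e+00] [-0.7  -0.41  0.   -0.06 -0.    0.34]
```

View pics/w7.png

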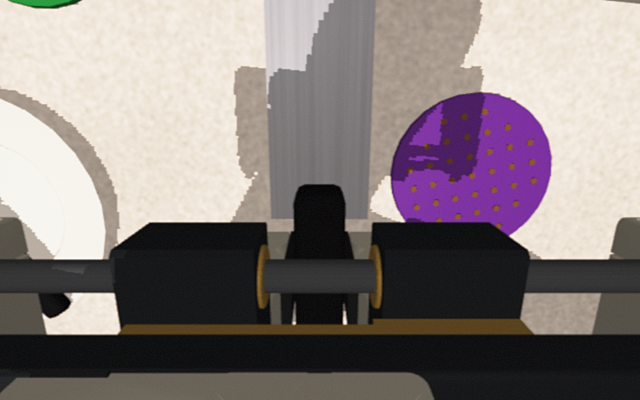

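step_arm:
  plan: "0.8 0 -0.5 0 0 0 0; 0.8 0 -0.5 0.5 0 0 0; 0.8 0 0 1.2 0 0 0; 0.8 0 0 1.5 0 0 0; 0.8 0 0 1.5 0 0 0; 0.8 0 0 1.5 0 0 0; 0.8 0 0 1.2 0 0 0; 0.8 0 0 0.7 0 0 0; 0.8 0 0 0.4 0 0 0; 0.8 0 0 0 0 0 0; 0.8 0 0 0 0 0 0; 0.8 0 0 0 0 0 0"

```text
clock: 11.97
tool_pos: [0.3549, 0.3632, 0.0502]
orientation: [-179.9, -0.0, 7.2]
force: [-0.7, 0.1, -1.1]
opening: 0.0199
```

Run:
```python
from h import *
o=telemetry.get_obs();print(o["clock"],o["tool_pos"],o["orientation"],o["force"])
C=calibration("wrist");im=snapshot("wrist");cv2.imwrite("pics/w8.png",im)
im=snapshot("top");cv2.imwrite("pics/t8.png",cv2.resize(im[140:300,120:320],None,fx=3.5,fy=3.5,interpolation=cv2.INTER_CUBIC))
th=np.radians(7.2);d=np.array([np.cos(th),np.sin(th)]);n=np.array([-d[1],d[0]])
e=o["tool_pos"][:2]-[.5667,.3884];print("along",e@d,"lat",e@n)
```

```text
11.9667 [0.35489608 0.36315502 0.05023441] [-1.79943780e+02 -4.17834600e-02  7.19583115e+00] [-0.66630755  0.11489707 -1.10699962]
along -0.2132978151766058 lat 0.0015001559371694586
```

View pics/w8.png

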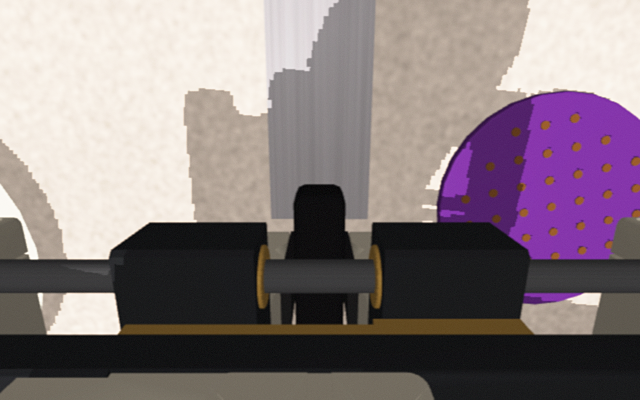

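View pics/t8.png

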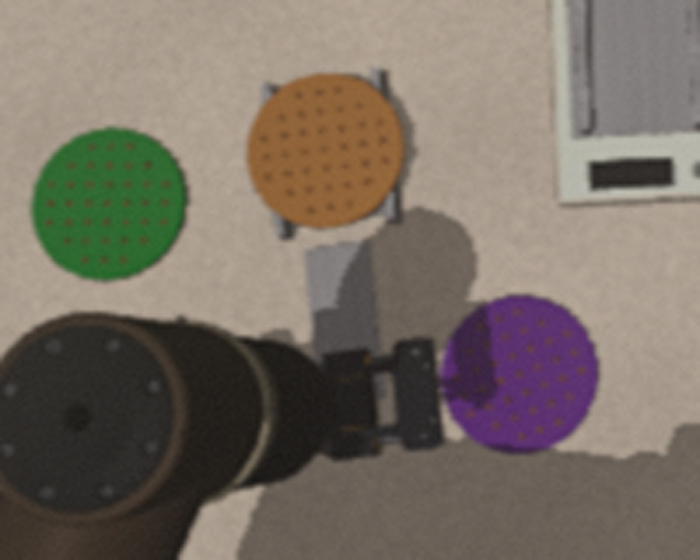

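step_arm:
  plan: "0.8 0 0.15 0 0 0 0; 0.8 0.5 0 0 0 0 0; 0.8 0.9 0 0 0 0 0; 0.8 1.2 0 0 0 0 0; 0.8 1.2 0 0 0 0 0; 0.8 1.2 0 0 0 0 0; 0.8 1.2 0 0 0 0 0; 0.8 1.2 0 0 0 0 0; 0.8 0.9 0 0 0 0 0; 0.8 0.6 0 0 0 0 0; 0.8 0.3 0 0 0 0 0; 0.8 0 0 0 0 0 0"

```text
clock: 13.07
tool_pos: [0.4466, 0.3725, 0.0493]
orientation: [180.0, 0.0, 7.2]
force: [0.3, 0.3, -1.4]
opening: 0.0195
```

Run:
```python
from h import *
o=telemetry.get_obs();print(o["clock"],o["tool_pos"],o["orientation"],o["force"])
C=calibration("wrist");im=snapshot("wrist");cv2.imwrite("pics/w9.png",im)
th=np.radians(7.2);d=np.array([np.cos(th),np.sin(th)]);n=np.array([-d[1],d[0]])
e=o["tool_pos"][:2]-[.5667,.3884];print("along",e@d,"lat",e@n)
```

```text
13.0667 [0.44659005 0.37254819 0.04933374] [1.79987731e+02 8.86335621e-03 7.15267864e+00] [ 0.32024223  0.3437299  -1.36130236]
along -0.1211496094224691 lat -0.0006730495654738674
```

View pics/w9.png

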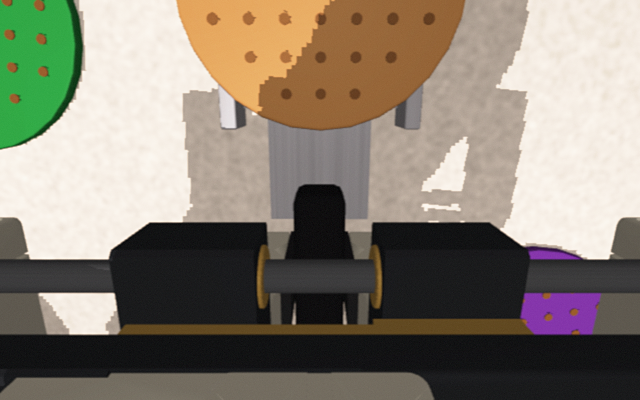

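The blade is centred under the disc, between the rails at u 230 and 410. I'll go in the last 3.6 cm.

step_arm:
  plan: "0.8 0.4 0 0 0 0 0; 0.8 0.7 0 0 0 0 0; 0.8 0.8 0 0 0 0 0; 0.8 0.7 0 0 0 0 0; 0.8 0.5 0 0 0 0 0; 0.8 0.3 0 0 0 0 0; 0.8 0.2 0 0 0 0 0; 0.8 0 0 0 0 0 0; 0.8 0 0 0 0 0 0; 0.8 0 0 0 0 0 0"

```text
clock: 13.95
tool_pos: [0.4816, 0.377, 0.0495]
orientation: [180.0, 0.0, 7.2]
force: [0.4, 0.1, -1.5]
opening: 0.0196
```

Run:
```python
from h import *
o=telemetry.get_obs();print(o["clock"],o["tool_pos"],o["orientation"],o["force"],o["moment"])
C=calibration("wrist");im=snapshot("wrist");cv2.imwrite("pics/w10.png",im)
th=np.radians(7.2);d=np.array([np.cos(th),np.sin(th)]);n=np.array([-d[1],d[0]])
e=o["tool_pos"][:2]-[.5667,.3884];print("along",e@d,"lat",e@n)
```

```text
13.95 [0.48157439 0.37704008 0.04952436] [1.79994195e+02 9.85779849e-03 7.18799913e+00] [ 0.38777225  0.07187997 -1.47087903] [-0.00666067  0.11270532 -0.00824757]
along -0.08587814468672829 lat -0.0006012736906429459
```

View pics/w10.png

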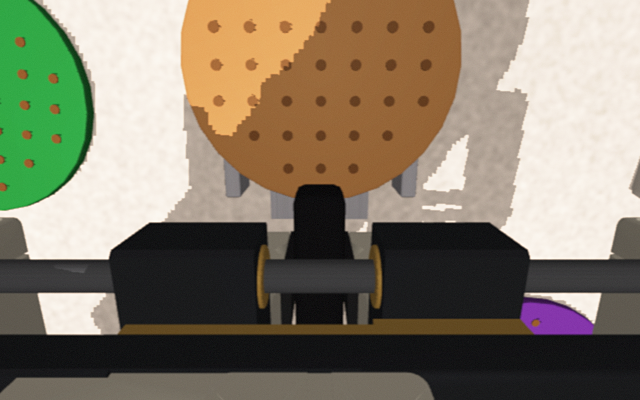

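step_arm:
  plan: "0.8 0 0 -0.3 0 0 0; 0.8 0 0 -0.3 0 0 0; 0.8 0 0 -0.2 0 0 0; 0.8 0 0 -0.2 0 0 0; 0.8 0 0 -0.2 0 0 0; 0.8 0 0 -0.3 0 0 0; 0.8 0 0 -0.4 0 0 0; 0.8 0 0 -0.5 0 0 0; 0.8 0 0 -0.6 0 0 0; 0.8 0 0 -0.5 0 0 0; 0.8 0 0 -0.3 0 0 0; 0.8 0 0 -0.2 0 0 0"

```text
clock: 15.0
tool_pos: [0.482, 0.3774, 0.0904]
orientation: [-180.0, -0.0, 7.2]
force: [0.0, -0.2, -2.8]
opening: 0.0197
```

Run:
```python
from h import *
o=telemetry.get_obs();print(o["clock"],o["tool_pos"],o["orientation"],o["force"],o["moment"])
C=calibration("wrist");im=snapshot("wrist");cv2.imwrite("pics/w11.png",im)
im=snapshot("scene");cv2.imwrite("pics/s11.png",cv2.resize(im[150:300,320:480],None,fx=4,fy=4,interpolation=cv2.INTER_CUBIC))
```

```text
15.0 [0.48199809 0.37739628 0.09038289] [-1.79957925e+02 -3.94286968e-02  7.18854695e+00] [ 0.01321564 -0.18737093 -2.83393989] [-0.03426034  0.11244768  0.00212478]
```

View pics/w11.png

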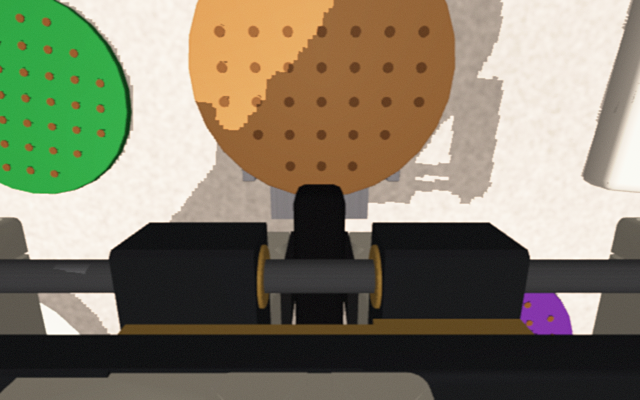

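View pics/s11.png

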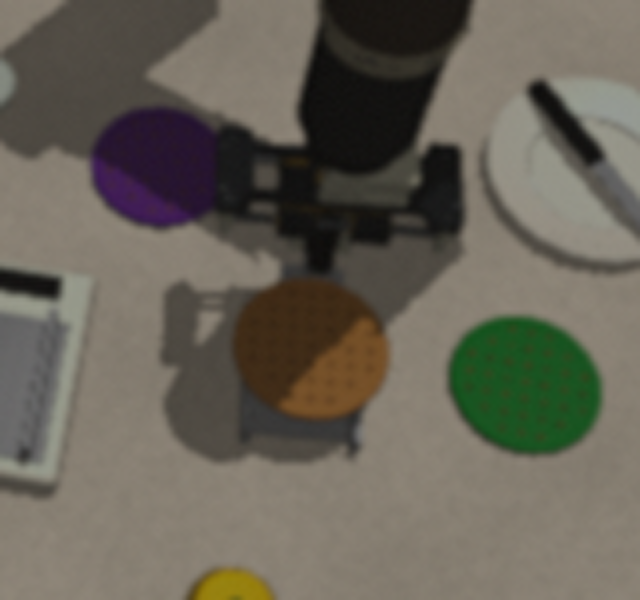

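The disc is lifted, level and centred on the blade. Next I'll measure where it sits relative to the tool.

```bash
cat > disc.py <<'E'
from h import *
from scipy.optimize import least_squares
def disc_rel(o,C,im,ztop=None):
    H=cv2.cvtColor(im,cv2.COLOR_BGR2HSV);m=cv2.inRange(H,(5,110,60),(20,255,255))
    m=cv2.morphologyEx(m,cv2.MORPH_CLOSE,np.ones((5,5)));m[222:]=0
    cs,_=cv2.findContours(m,cv2.RETR_EXTERNAL,cv2.CHAIN_APPROX_NONE);k=max(cs,key=cv2.contourArea)[:,0]
    k=k[(k[:,1]>3)&~((k[:,0]>285)&(k[:,0]<355)&(k[:,1]>150))&(k[:,1]<215)]
    z=o["tool_pos"][2]-.0241 if ztop is None else ztop
    P=np.array([onplane(C,*p,z)[:2] for p in k])
    f=least_squares(lambda s:np.hypot(*(P-s[:2]).T)-s[2],[P[:,0].mean(),P[:,1].mean(),.065],loss="soft_l1",f_scale=.001)
    y=np.radians(o["orientation"][2]);e=f.x[:2]-o["tool_pos"][:2]
    fw=e@[np.cos(y),np.sin(y)];la=e@[-np.sin(y),np.cos(y)]
    return f.x,fw,la,np.sqrt(np.mean(f.fun**2))
E
python3 - <<'E'
from disc import *
o=telemetry.get_obs();C=calibration("wrist");im=cv2.imread("pics/w11.png");print(o["tool_pos"],disc_rel(o,C,im))
E
```

```text
[0.48193098 0.37736164 0.09006625] (array([0.5663696 , 0.38812826, 0.06365036]), np.float64(0.0851221905192241), np.float64(0.00011195697626444751), np.float64(0.0001878179066047935))
```

step_arm:
  plan: "0.8 0 0 -0.2 0 0 0; 0.8 0 0 -0.4 0 0 0; 0.8 0 0 -0.6 0 0 0; 0.8 0 0 -0.7 0 0 0; 0.8 0 0 -0.7 0 0 0; 0.8 0 0 -0.6 0 0 0; 0.8 0 0 -0.4 0 0 0; 0.8 0 0 -0.2 0 0 0; 0.8 0 0 0 0 0 0; 0.8 0 0 0 0 0 0"

```text
clock: 15.93
tool_pos: [0.4817, 0.3771, 0.1275]
orientation: [-180.0, 0.0, 7.2]
force: [0.1, -0.6, -2.8]
opening: 0.0199
```

step_arm:
  plan: "0.8 0.03 0.2 0 0 0 0; 0.8 0.07 0.4 0 0 0 0; 0.8 0.1 0.6 0 0 0 0; 0.8 0.13 0.8 0 0 0 0; 0.8 0.16 1 0 0 0 0; 0.8 0.2 1.2 0 0 0 0; 0.8 0.2 1.2 0 0 0 0; 0.8 0.2 1.2 0 0 0 0; 0.8 0.2 1.2 0 0 0 0; 0.8 0.2 1.2 0 0 0 0; 0.8 0.2 1.2 0 0 0 0; 0.8 0.2 1.2 0 0 0 0"

```text
clock: 16.93
tool_pos: [0.5152, 0.2651, 0.1276]
orientation: [-180.0, -0.0, 7.2]
force: [-0.5, 0.2, -2.0]
opening: 0.0196
```

step_arm:
  plan: "0.8 0.2 1.2 0 0 0 0; 0.8 0.2 1.2 0 0 0 0; 0.8 0.2 1.2 0 0 0 0; 0.8 0.2 1.2 0 0 0 0; 0.8 0.2 1.2 0 0 0 0; 0.8 0.2 1.2 0 0 0 0; 0.8 0.2 1.2 0 0 0 0; 0.8 0.2 1.2 0 0 0 0; 0.8 0.2 1.2 0 0 0 0; 0.8 0.16 1 0 0 0 0; 0.8 0.13 0.8 0 0 0 0; 0.8 0.1 0.6 0 0 0 0"

```text
clock: 17.93
tool_pos: [0.5533, 0.1371, 0.1275]
orientation: [180.0, 0.0, 7.2]
force: [-0.4, 0.1, -2.5]
opening: 0.0198
```

step_arm:
  plan: "0.8 0.07 0.4 0 0 0 0; 0.8 0.05 0.3 0 0 0 0; 0.8 0.05 0.2 0 0 0 0; 0.8 0 0 0 0 0 0.5; 0.8 0 0 0 0 0 0.9; 0.8 0 0 0 0 0 1.1; 0.8 0 0 0 0 0 1.1; 0.8 0 0 0 0 0 0.9; 0.8 0 0 0 0 0 0.6; 0.8 0 0 0 0 0 0; 0.8 0 0 0 0 0 0"

```text
clock: 18.85
tool_pos: [0.5559, 0.1295, 0.1276]
orientation: [-180.0, -0.0, 2.1]
force: [-0.4, -0.5, -1.9]
opening: 0.0202
```

Run:
```python
from disc import *
o=telemetry.get_obs();C=calibration("wrist");im=snapshot("wrist");cv2.imwrite("pics/w12.png",im)
print(o["clock"],o["tool_pos"],o["orientation"],o["force"]);print(disc_rel(o,C,im))
im=snapshot("scene");cv2.imwrite("pics/s12.png",cv2.resize(im[150:300,240:440],None,fx=4,fy=4,interpolation=cv2.INTER_CUBIC))
```

```text
18.85 [0.55587161 0.12954175 0.12757087] [-1.79998901e+02 -2.80663516e-03  2.09883509e+00] [-0.36189083 -0.52271596 -1.85387446]
(array([0.64074092, 0.13295818, 0.06360623]), np.float64(0.08493749632170734), np.float64(0.00030593097972657005), np.float64(0.00019515435727670625))
```

View pics/w12.png

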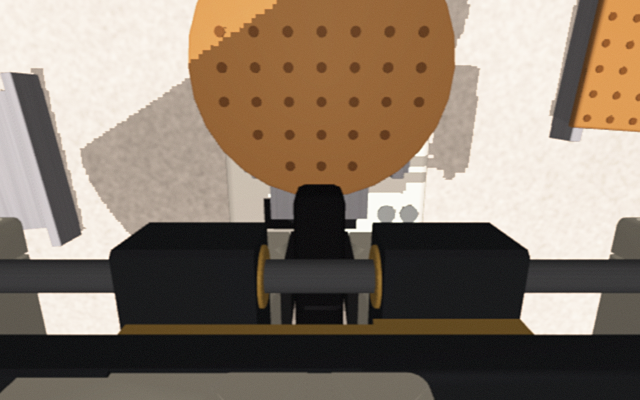

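View pics/s12.png

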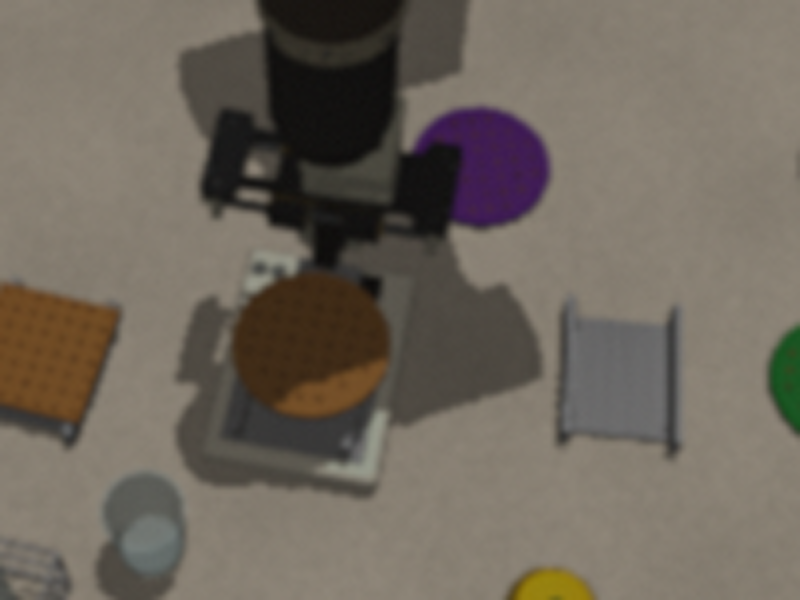

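step_arm:
  plan: "0.8 0.05 0.1 0 0 0 0; 0.8 0 0.2 0 0 0 0; 0.8 0 0.15 0.2 0 0 0; 0.8 0 0 0.4 0 0 0; 0.8 0 0 0.6 0 0 0; 0.8 0 0 0.6 0 0 0; 0.8 0 0 0.5 0 0 0; 0.8 0 0 0.3 0 0 0; 0.8 0 0 0.2 0 0 0; 0.8 0 0 0 0 0 0; 0.8 0 0 0 0 0 0"

```text
clock: 19.87
tool_pos: [0.5566, 0.125, 0.0995]
orientation: [180.0, 0.0, 2.1]
force: [-0.5, -0.4, -2.5]
opening: 0.0197
```

Run:
```python
from disc import *
o=telemetry.get_obs();C=calibration("wrist");im=snapshot("wrist");cv2.imwrite("pics/w13.png",im)
print(o["clock"],o["tool_pos"],o["orientation"],o["force"]);print(disc_rel(o,C,im))
```

```text
19.8667 [0.55659308 0.12504879 0.09951721] [1.79992448e+02 3.03061152e-03 2.09883085e+00] [-0.53690783 -0.43189362 -2.47231125]
(array([0.64149653, 0.12841176, 0.06363786]), np.float64(0.0849696558785696), np.float64(0.00025126435193900497), np.float64(0.0001868513296299833))
```

View pics/w13.png

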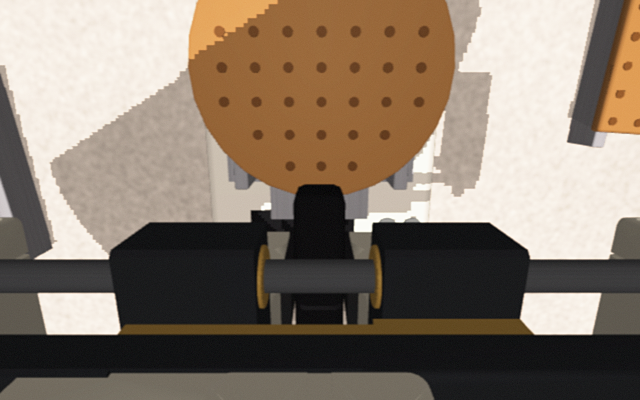

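The disc is at (0.6415, 0.1284), which matches the cradle centre. The rail ends at u≈243 and 398 are symmetric about it. I'll lower it onto the rails slowly.

step_arm:
  plan: "0.8 0 0 0.2 0 0 0; 0.8 0 0 0.2 0 0 0; 0.8 0 0 0.2 0 0 0; 0.8 0 0 0.2 0 0 0; 0.8 0 0 0.2 0 0 0; 0.8 0 0 0.2 0 0 0; 0.8 0 0 0.2 0 0 0; 0.8 0 0 0.2 0 0 0; 0.8 0 0 0.2 0 0 0; 0.8 0 0 0.2 0 0 0; 0.8 0 0 0.2 0 0 0; 0.8 0 0 0 0 0 0"

```text
clock: 20.92
tool_pos: [0.5563, 0.1249, 0.0771]
orientation: [180.0, 0.0, 2.1]
force: [-0.3, -0.3, -1.9]
opening: 0.0198
```

step_arm:
  plan: "0.8 0 0 0 0 0 0; 0.8 0 0 0 0 0 0; 0.8 0 0 0 0 0 0; 0.8 0 0 0 0 0 0"

```text
clock: 21.25
tool_pos: [0.5566, 0.125, 0.0777]
orientation: [-180.0, -0.0, 2.1]
force: [0.4, -0.8, -2.6]
opening: 0.0197
```

Run:
```python
from disc import *
o=telemetry.get_obs();C=calibration("wrist");im=snapshot("wrist");cv2.imwrite("pics/w14.png",im)
print(o["clock"],o["tool_pos"],o["orientation"],o["force"]);print(disc_rel(o,C,im,.064),disc_rel(o,C,im))
im=snapshot("scene");cv2.imwrite("pics/s14.png",cv2.resize(im[150:300,240:440],None,fx=4,fy=4,interpolation=cv2.INTER_CUBIC))
```

```text
21.25 [0.55660283 0.12502371 0.0776899 ] [-1.79994899e+02 -1.19471925e-02  2.08949324e+00] [ 0.40703455 -0.76467576 -2.58103808]
(array([0.64137041, 0.12835201, 0.06366408]), np.float64(0.08483256969677026), np.float64(0.00023542792434681032), np.float64(0.0001861964374400607)) (array([0.64230771, 0.12833269, 0.06751624]), np.float64(0.08576854265883563), np.float64(0.00018194201609575503), np.float64(0.000197463437853301))
```

View pics/w14.png

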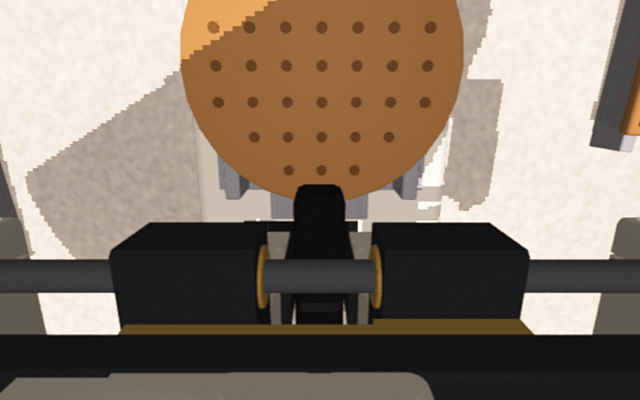

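View pics/s14.png

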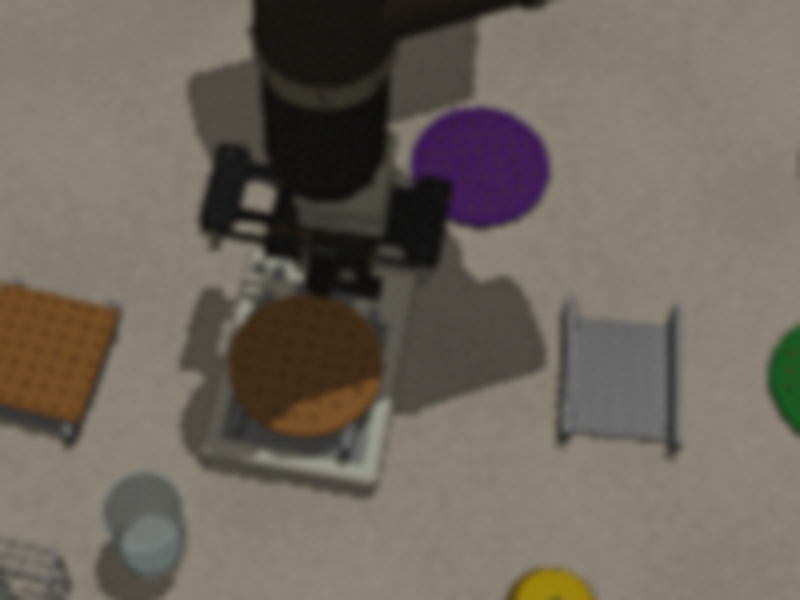

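The disc is resting on the rails, still centred, with the blade about 10 mm below it. I'll draw the spatula straight back.

step_arm:
  plan: "0.8 -0.3 0 0 0 0 0; 0.8 -0.6 0 0 0 0 0; 0.8 -0.9 0 0 0 0 0; 0.8 -1.2 0 0 0 0 0; 0.8 -1.2 0 0 0 0 0; 0.8 -1.2 0 0 0 0 0; 0.8 -1.2 0 0 0 0 0; 0.8 -1.2 0 0 0 0 0; 0.8 -1.2 0 0 0 0 0; 0.8 -1.2 0 0 0 0 0; 0.8 -1.2 0 0 0 0 0; 0.8 -1 0 0 0 0 0"

```text
clock: 22.35
tool_pos: [0.4312, 0.1203, 0.0776]
orientation: [-180.0, 0.0, 2.1]
force: [0.1, -0.2, -1.7]
opening: 0.0198
```

step_arm:
  plan: "0.8 -0.7 0 0 0 0 0; 0.8 -0.4 0 0 0 0 0; 0.8 0 0 0 0 0 0; 0.8 0 0 0 0 0 0; 0.8 0 0 0 0 0 0"

```text
clock: 22.77
tool_pos: [0.4222, 0.1204, 0.0777]
orientation: [-180.0, -0.0, 2.1]
force: [-0.2, -0.3, -2.0]
opening: 0.0198
```

Run:
```python
from disc import *
o=telemetry.get_obs();C=calibration("wrist");im=snapshot("wrist");cv2.imwrite("pics/w15.png",im)
print(o["clock"],o["tool_pos"],o["orientation"],o["force"],o["joint_pos"])
im=snapshot("top");cv2.imwrite("pics/t15.png",cv2.resize(im[100:300,200:500],None,fx=2.6,fy=2.6,interpolation=cv2.INTER_CUBIC))
```

```text
22.7667 [0.42215323 0.12035875 0.0776667 ] [-1.79991140e+02 -2.60706852e-02  2.09941553e+00] [-0.19845198 -0.25732126 -1.9536    ] [ 4.18305729e+01  7.54066579e+00 -3.95440487e+01  1.44730825e-02
 -4.28895735e+01  5.02582429e+01]
```

View pics/w15.png

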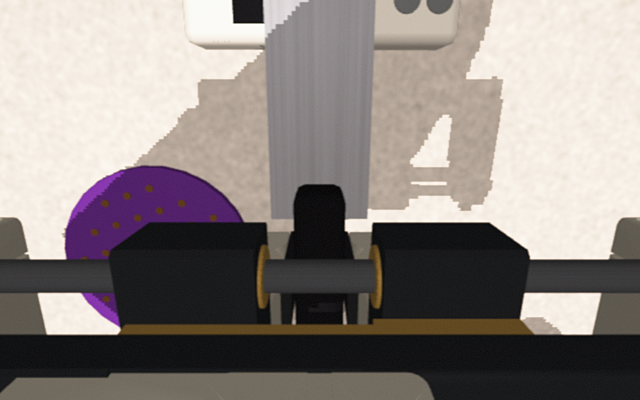

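View pics/t15.png

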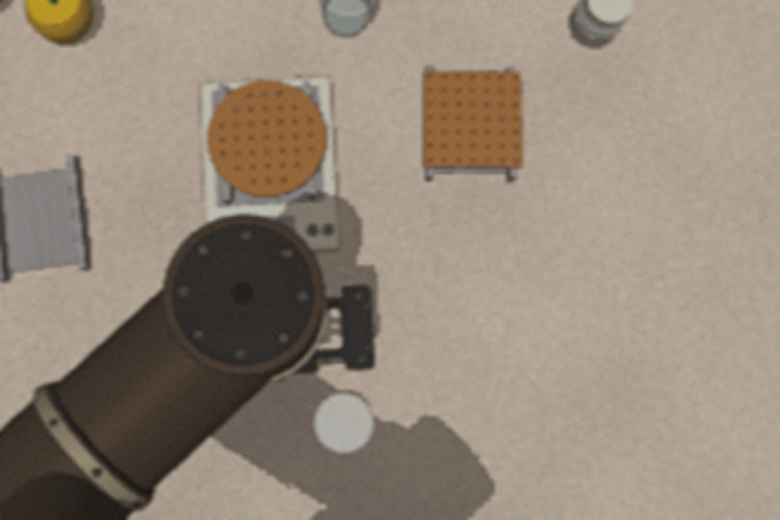

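The disc sits alone on the balance and the blade is fully out. I'll lift the spatula, carry it to the clear bench area near (0.50, -0.28) and lay it down.

step_arm:
  plan: "0.8 0 0 -0.6 0 0 0; 0.8 0 0 -1.2 0 0 0; 0.8 0 0 -1.2 0 0 0; 0.8 0 0 -1 0 0 0; 0.8 0.2 1 0 0 0 0; 0.8 0.3 2 0 0 0 0; 0.8 0.5 3 0 0 0 0; 0.8 0.5 3.2 0 0 0 0; 0.8 0.5 3.2 0 0 0 0; 0.8 0.5 3.2 0 0 0 0; 0.8 0.5 3.2 0 0 0 0; 0.8 0.5 3.2 0 0 0 0"

```text
clock: 23.87
tool_pos: [0.4644, -0.1007, 0.1174]
orientation: [180.0, 0.0, 2.1]
force: [-0.1, 1.0, -1.5]
opening: 0.0196
```

step_arm:
  plan: "0.8 0.5 3.2 0 0 0 0; 0.8 0.5 3.2 0 0 0 0; 0.8 0.5 3.2 0 0 0 0; 0.8 0.5 3.2 0 0 0 0; 0.8 0.5 2.5 0 0 0 0; 0.8 0.4 1.5 0 0 0 0; 0.8 0.2 0.8 0 0 0 0; 0.8 0 0 1 0 0 0; 0.8 0 0 2 0 0 0; 0.8 0 0 2 0 0 0; 0.8 0 0 1 0 0 0; 0.8 0 0 0 0 0 0"

```text
clock: 24.87
tool_pos: [0.4997, -0.2723, 0.0547]
orientation: [-179.9, 0.3, 2.1]
force: [-0.5, -0.9, -1.4]
opening: 0.0201
```

Run:
```python
from disc import *
o=telemetry.get_obs();im=snapshot("top")
print(o["clock"],o["tool_pos"],o["orientation"],o["force"])
cv2.imwrite("pics/t16.png",cv2.resize(im[60:300,180:520],None,fx=2.3,fy=2.3,interpolation=cv2.INTER_CUBIC))
```

```text
24.8667 [ 0.49971989 -0.27226584  0.05471736] [-179.90953482    0.291667      2.09269325] [-0.48319241 -0.93889662 -1.3515411 ]
```

View pics/t16.png

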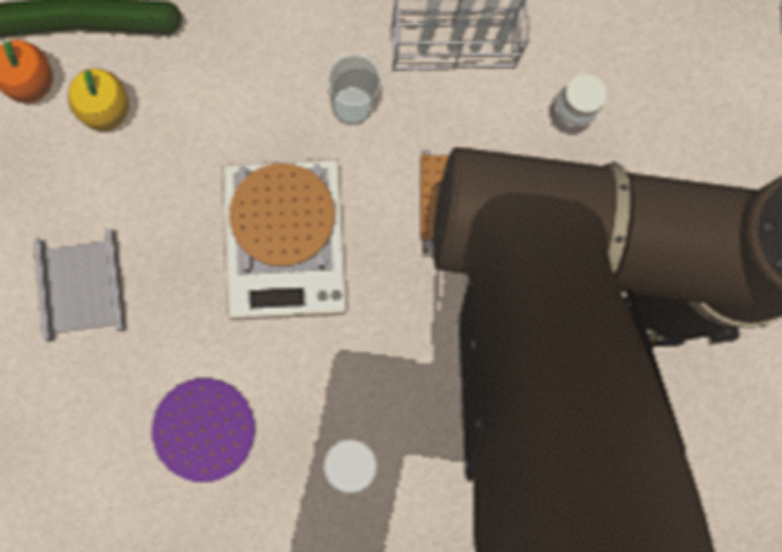

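step_arm:
  plan: "0.8 0 0 0.4 0 0 0; 0.8 0 0 0.4 0 0 0; 0.8 0 0 0.4 0 0 0; 0.8 0 0 0.3 0 0 0; 0.8 0 0 0.2 0 0 0; 0.8 0 0 0 0 0 0; 0.8 0 0 0 0 0 0; 0.8 0 0 0 0 0 0"

```text
clock: 25.58
tool_pos: [0.5021, -0.2733, 0.0407]
orientation: [180.0, -0.0, 2.1]
force: [0.3, 0.5, -1.5]
opening: 0.0198
```

Run:
```python
from disc import *
o=telemetry.get_obs()
print(o["clock"],o["tool_pos"],o["orientation"],o["force"],o["moment"],o["qvel"])
```

```text
25.5833 [ 0.5021426  -0.27333018  0.04074819] [ 1.79993110e+02 -1.50650547e-02  2.08936138e+00] [ 0.25543211  0.5218316  -1.53422939] [-0.09271303  0.07871115  0.04989999] [-0.01169614 -0.12964496 -0.03796894 -0.05028822  0.01670697  0.00734611]
```

step_arm:
  plan: "0.8 0 0 0.2 0 0 0; 0.8 0 0 0.2 0 0 0; 0.8 0 0 0.1 0 0 0; 0.8 0 0 0.1 0 0 0; 0.8 0 0 0 0 0 0; 0.8 0 0 0 0 0 0; 0.8 0 0 0 0 0 0"

```text
clock: 26.17
tool_pos: [0.502, -0.2733, 0.0345]
orientation: [-180.0, 0.0, 2.1]
force: [-0.3, -0.0, -0.6]
opening: 0.0195
```

The spatula is on the bench: the force has dropped and z is back at the grip height. I'll open the fingers.

step_arm:
  plan: "3 0 0 0 0 0 0; 5 0 0 0 0 0 0; 7 0 0 0 0 0 0; 8.7 0 0 0 0 0 0; 8.7 0 0 0 0 0 0; 8.7 0 0 0 0 0 0; 8.7 0 0 0 0 0 0; 8.7 0 0 0 0 0 0; 8.7 0 0 0 0 0 0; 8.7 0 0 0 0 0 0; 8.7 0 0 0 0 0 0; 8.7 0 0 0 0 0 0"

```text
clock: 27.17
tool_pos: [0.502, -0.2733, 0.0346]
orientation: [180.0, -0.0, 2.1]
force: [-0.3, -0.1, 0.3]
opening: 0.0862
```

step_arm:
  plan: "8.7 0 0 -0.5 0 0 0; 8.7 0 0 -1 0 0 0; 8.7 0 0 -2 0 0 0; 8.7 0 0 -2.5 0 0 0; 8.7 0 0 -2.5 0 0 0; 8.7 0 0 -2.5 0 0 0; 8.7 0 0 -2.5 0 0 0; 8.7 0 0 -2 0 0 0; 8.7 0 0 -1 0 0 0; 8.7 0 0 0 0 0 0; 8.7 0 0 0 0 0 0"

```text
clock: 28.08
tool_pos: [0.5019, -0.2731, 0.2]
orientation: [-180.0, -0.1, 2.1]
force: [0.7, 0.8, -0.7]
opening: 0.0871
```

Run:
```python
from disc import *
o=telemetry.get_obs();C=calibration("wrist");im=snapshot("wrist");cv2.imwrite("pics/w17.png",im)
print(o["clock"],o["tool_pos"],o["orientation"],o["force"],o["opening"])
t=snapshot("top");S=calibration("top");s=snapshot("scene");cv2.imwrite("pics/s17.png",s)
for nm,im,c in(("top",t,S),("scene",s,calibration("scene"))):
    H=cv2.cvtColor(im,cv2.COLOR_BGR2HSV);m=cv2.inRange(H,(5,110,60),(20,255,255))
    cs,_=cv2.findContours(m,cv2.RETR_EXTERNAL,cv2.CHAIN_APPROX_NONE)
    for k in cs:
        if cv2.contourArea(k)<500: continue
        for z in(.064,.034):
            P=np.array([onplane(c,*p[0],z)[:2] for p in k],np.float32);e=cv2.minEnclosingCircle(P)
            if e[0][0]>.5 and abs(e[0][1])<.3: print(nm,z,e)
```

```text
28.0833 [ 0.50194701 -0.27313778  0.19998563] [-1.79994551e+02 -6.71132742e-02  2.08032343e+00] [ 0.74025769  0.78930301 -0.7409995 ] 0.08714468786531476
top 0.064 ((0.6407699584960938, 0.12773427367210388), 0.06407520174980164)
top 0.034 ((0.6489234566688538, 0.129167377948761), 0.06593213975429535)
top 0.064 ((0.6575435400009155, -0.08937293291091919), 0.06823030859231949)
top 0.034 ((0.6661838889122009, -0.09424164891242981), 0.070207878947258)
scene 0.064 ((0.6428466439247131, 0.12940917909145355), 0.06418503820896149)
scene 0.034 ((0.6290561556816101, 0.12573984265327454), 0.06570598483085632)
scene 0.064 ((0.6815560460090637, -0.08941035717725754), 0.07295958697795868)
scene 0.034 ((0.6686840057373047, -0.09827255457639694), 0.0746886357665062)
```

View pics/w17.png

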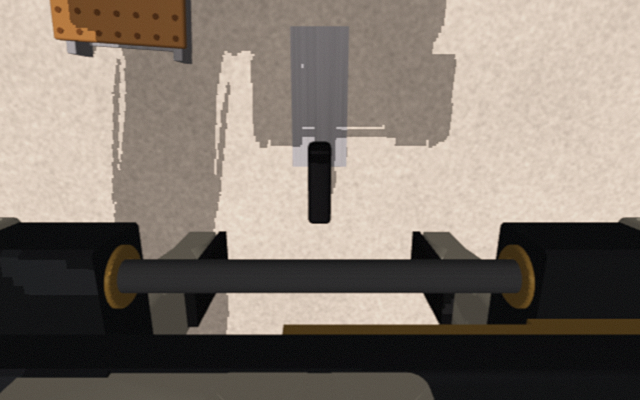

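View pics/s17.png

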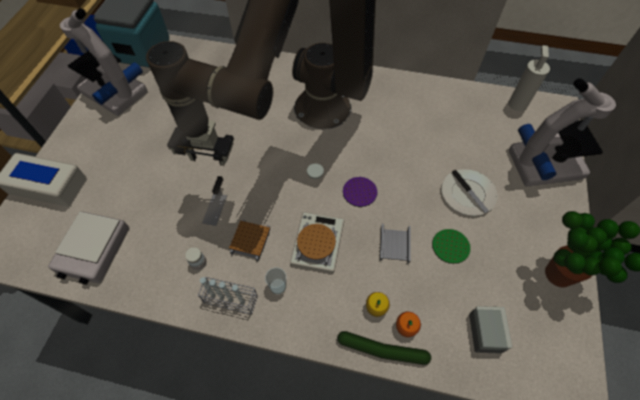

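Everything is in place: the disc is on the balance in both views, the square one has not moved, and the spatula lies flat, clear of the fingers. I'll hand it in.

```bash
python3 -c "
from plant import workorder
print(workorder.close_job())"
```

```text
the job is handed in; nothing more can be done
None
```

The round crispbread is on the balance's two rails and the spatula is lying on the bench at about (0.57, -0.27). I handed the job in at about 28 s of the 72 s allowed; no verdict is reported.

I gripped the spatula by its handle, slid the blade between the rails and lifted the crispbread level. I carried it at low acceleration, lowered it onto the balance until the blade was about 10 mm below it, and drew the spatula straight out.

Last checks before handing in:
- **Round crispbread:** the two fixed cameras put its centre at (0.641, 0.128) and (0.643, 0.129). The cradle centre measures (0.641, 0.128), so it is within about 2 mm. Its apparent size fits a height of 56 mm, level on the rails.
- **Square crispbread:** the scene view gives exactly the starting position. The top view was partly hidden by the arm at the end, so its reading (a few mm off) is unreliable.
- **Spatula:** it looks flat in the wrist view. The tool was at its original grip height when I released it, and the fingers were then raised well clear.
- **Forces:** the readings at the end of each move never went above a few newtons.

No check failed.

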